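Prime a bayonet reagent cartridge in the drawer of a sample-preparation station

TASK

Pull the white station's drawer fully open by its handle, then pick up the red-tabbed reagent cartridge and push it, upright, down into the round bayonet socket in the drawer, its two lugs through the two slots beside the red marks. Keep pushing down against the spring and twist it a quarter turn clockwise (seen from above) as far as it goes, so that the lugs point to the green marks. The socket springs back if you let go, so finish while still gripping the cartridge and holding it in and turned; leave the other things on the bench alone.

Things in the scene. Friction and masses are not known exactly. Their poses are not given: they have to be found in the camera images.
- drawer (a joint): How far the drawer is out, 0 (shut) to 0.160 m (stop); may start up to 30 mm open. Slides along the handle's -x with 2 N of friction, stays where left. White front panel 15 thick, 214 wide, top edge 106 above the bench; behind it a grey open tray, 178 wide inside, walls 6 thick, up to 75 above the bench.
- drawer_handle (a point): Middle of the drawer's black bar handle, 85 above the bench: horizontal round bar 11 thick, 100 long, along its y, 42 in front of the panel (clear gap 36; posts to the panel 44 either side). Moves with the drawer; its -x is the way the drawer pulls out. The white station that holds the drawer is fixed to the bench, 260 deep, 220 wide, 120 high, flat-topped, purple band on top.
- socket (a point): Centre of the bayonet socket's mouth, level with its top rim, 58 above the bench, 132 behind the handle bar (+x); moves with the drawer, same axes as the handle. Dark tube, 72 outside, with an aluminium lip 6 thick at its top, bore 41. Two slots through the lip along x (red marks), about 17 wide, out to 31 from the axis. Green marks along y: where the lugs point when home.
- plunger (a joint): How far the cartridge's foot has pushed the white sprung plunger down: 0 (16 below the rim) to 0.010 m (stop). Spring 3 N at first, 6 N at 6 mm, 7.7 N at the stop. From 6 mm down the lugs are below the lip and the cartridge can turn; turned and not pushed, the spring holds the lugs up against the lip (plunger about 6 mm).
- carrier (a joint): Turn of the blue sprung carrier under the lip, rad, positive clockwise seen from above: 0 (rest) to 1.36 (stop). The lugs meet its two dogs after about 0.2 rad and turn it with them; at the stop the lugs have turned about 1.57 rad from the slots. Its spring turns it back: 0.16 N m at rest, 0.27 N m at the stop.
- cartridge: Loose reagent cartridge, about 0.16 kg, upright on the bench. Origin: centre of its underside; z up, x along tab and lugs (half turn is the same). White neck 36 across, 0 to 32 high, foot tapered to 28; pink body 48 across, 32 to 62; red grip tab 40 long (x), 14 thick (y), 62 to 98. Two red lugs along +x and -x, out to 26, 10 wide, 10 to 16 high. Fully in, its underside is 22 to 26 below the rim.
- tube_rack: Bystander: clear rack 100 x 160 x 54 with red-capped sample tubes, 90 high in all; origin centre of its underside. Loose; leave it alone.
- spray_bottle: Bystander: bottle with a blue cap, 66 in diameter, 170 high; origin centre of its underside. Loose; leave it alone.
- waste_jar: Bystander: yellow jar with a red lid, 60 in diameter, 70 high; origin centre of its underside. Loose; leave it alone.
- scanner: Bystander: black hand scanner lying on the bench, 145 x 60 x 34; origin under the middle of its 100 mm grip, x towards its head. Loose; leave it alone.

How it is judged:
By the outcome, as a careful person would: the job done as asked, in the order asked, and still so for the second after the job is handed in, while the arm keeps its last pose, push and grip.
It also fails if it takes over 64 s, if anything falls off the work surface, if the arm or the gripper's body presses on something with over 40 N, if the wrist force passes 120 N, or if a joint passes its speed limit or range.

ROBOT

A 6-joint arm with a two-finger parallel gripper is mounted at the origin on the work surface. World frame = base frame: x ahead of the robot, y to its left, z up, the work surface at z = 0. Lengths are in m, angles in rad, forces in N, time in s.
With the tool pointing down it reaches from about 0.35 to 0.975 m from the base axis. Payload 4.9 kg.
Tool frame: the origin (TCP) lies at the very end of the fingers, on their centre line; the grasp point (between the pads) lies 19 mm behind it; z points along the fingers, y is the line along which they close (so a half turn about z gives the same grasp; the last joint's range is limited). The gripper opens to 85 mm and grips with 20 to 120 N. Pads are 22 mm wide; open, the fingers measure 114 mm over their backs; the gripper's body (76 mm by 85 mm) begins 54 mm behind the grasp point. The pads swing forward as they close: fully open they stand 13 mm farther back than shut.
Start: joints at [-1.234, 0.053, 1.613, -0, 1.476, -0.119], TCP at [0.275, -0.561, 0.231] pointing down, gripper open.
Joint ranges: [-3.01, 3.01], [-1.01, 2.22], [0.06, 2.58], [-1.02, 4.17], [0.09, 2.62], [-3.14, 3.14]. Speed limits (rad/s): [2.57, 2.57, 3.14, 3.14, 3.14, 3.14].

INTERFACE

Orientations are given as a unit quaternion [w, x, y, z].
In Python, from plant import manip gives the robot as it stands.
- The arm moves only by the tool move_arm, never from a script. Its argument "plan" is a list that holds one entry, the list of rows, each a list of 7 numbers: the shift along the tool's x, y, z as a fraction of full scale, then the turn, a rotation vector about the tool's x, y, z as a fraction of full scale, then the closure, from 0 (fully open) to 1 (shut). In form: [[[dx, dy, dz, wx, wy, wz, fingers], ...]]. A call has exactly 10 rows; each row shifts and turns the commanded pose from where the row before left it, along the tool's axes as they then stand; what a row does not reach is not made up. Full scale, the value 1, is 0.12 m for a shift and 0.15 rad for a turn. A row lasts 1/8 s, in which the tool goes at most 62.5 mm and 10.7 degrees, less where a joint would pass 70% of its speed; a pose out of reach is approached as far as the arm can. A call with a number of a shift or a turn outside -1 to 1 is refused whole. A call with a gripper value outside its range is refused whole. The fingers move at their own pace and stop on an object; the grip force is fixed at half the most. Time passes only in rows, so rows that do not move let the fingers close, or fill a call up. It gives the time, the measured TCP pose, the force, the opening and the grip force at its end, in the units of the state.
- manip.state(): the state, without advancing time (a new reading comes with each control period).
- manip.grab_frame(name): name is "side" or "top"; returns a dict with "pixels" (420x560x3 uint8, blue, green, red), "depth" (420x560 float32, m along the optical axis (not along the pixel's ray), 0 where there is no reading), "vfov" (degrees; the focal length in pixels is half the picture's height over the tangent of half this angle, whatever the lens; pixels are square), "cx", "cy" (the principal point, pixels), "view" (4x4, takes a point from world to camera coordinates). Camera axes: x right, y down, z forward; pixel columns grow to the right and rows downward; lengths in m; the calibration is good to about 2 mm. A picture is of the moment at which its call begins.
- manip.job_done(): hands the job in; it is judged then, once.
The state is a dict: "time": time; "joint_pos": joint angles; "joint_vel": joint speeds; "joint_efforts": joint torques, N m; "tool_pos": TCP position; "tool_rot": TCP orientation; "contact_force": force on the tool from outside, world axes, zero at the start; "ft_torque": the same for the moment, N m; "gripper_width": opening from 0.0 (shut) to 1.0 (fully open); "grasp_force": force on a finger pad.
Only numpy, scipy, OpenCV 4.12 (cv2) and the standard library are available. Lean on these libraries where they do the work, as an engineer would, in place of code of your own. Each camera call takes 0.05 s, during which the arm holds its last target. There are 200 camera calls.

## Working session

There is one attempt and no reset: what is moved stays moved. The work goes in short steps, Python scripts to look and compute and a tool call to move; the robot and the scene stay as the last step left them, time stands still between calls to the robot, and variables do not carry over. Pictures are saved under pics/ and viewed, at most 10 in all, crops included, and the job is handed in when it is done.

Besides the shell and the picture viewer there is one more tool, called after "Emit:" as name(argument=value, ...), one argument or row to a line, values as JSON. move_arm: Moves the arm, as the interface text tells. Its arguments: {"type":"object","properties":{"plan":{"type":"array"}},"required":["plan"]}

```bash
ls; mkdir -p pics
cat > h.py <<'E'
import numpy as np, cv2
from plant import manip
def grab(n):
    f=manip.grab_frame(n); f['img']=np.ascontiguousarray(f['pixels']); f['f']=f['img'].shape[0]/2/np.tan(np.radians(f['vfov'])/2); return f
def ray(f,u,v):
    T=np.linalg.inv(np.array(f['view'])); d=T[:3,:3]@np.array([(u-f['cx'])/f['f'],(v-f['cy'])/f['f'],1.]); return T[:3,3],d
def onz(f,u,v,z):
    o,d=ray(f,u,v); return o+d*(z-o[2])/d[2]
def dep(f,u,v):
    o,d=ray(f,u,v); return o+d*f['depth'][int(v),int(u)]
def cloud(f):
    h,w=f['depth'].shape; v,u=np.mgrid[:h,:w]; Z=f['depth']
    P=np.stack([(u-f['cx'])/f['f']*Z,(v-f['cy'])/f['f']*Z,Z],-1); T=np.linalg.inv(np.array(f['view']))
    P=P@T[:3,:3].T+T[:3,3]; P[Z==0]=np.nan; return P
E
python3 - <<'E'
from h import *
for n in('side','top'):
    f=grab(n); cv2.imwrite(f'pics/{n}0.png',f['img']); print(n,f['vfov'],f['cx'],f['cy'],np.linalg.inv(np.array(f['view'])).round(3).tolist(),(f['depth']>0).mean())
print(manip.state())
E
```

```text
pics
side 42.83778094995617 280.1439427978177 206.52779761312118 [[-0.719, -0.4, 0.568, -0.314], [-0.695, 0.441, -0.568, 0.93], [-0.023, -0.804, -0.595, 1.042], [0.0, 0.0, 0.0, 1.0]] 0.986811224489796
top 47.038301380640085 276.4013614980291 204.95863477449194 [[-0.013, -0.994, 0.112, 0.425], [-1.0, 0.013, 0.002, -0.012], [-0.004, -0.112, -0.994, 1.668], [0.0, 0.0, 0.0, 1.0]] 0.996016156462585
{'time': 0.1, 'joint_pos': array([-1.23398749e+00,  5.32629242e-02,  1.61418734e+00,  7.65068581e-06,
        1.47603843e+00, -1.18981678e-01]), 'joint_vel': array([ 0.00037708, -0.00213542, -0.00141295,  0.00110137,  0.00035821,
       -0.00186173]), 'joint_efforts': array([-3.65291389e-04, -3.94910073e+01, -3.71360350e+01, -7.39865914e-05,
        3.97666823e-03, -2.67874320e-06]), 'tool_pos': array([ 0.27492494, -0.5606319 ,  0.23018498]), 'tool_rot': array([-9.42818526e-04,  9.74143717e-01,  2.25927244e-01, -9.92631658e-05]), 'contact_force': array([ 0.74835016, -0.74887114,  0.09980824]), 'ft_torque': array([-0.00459225, -0.02142552, -0.00845212]), 'grasp_force': 0.0, 'gripper_width': 0.9999470424126295}
```

View pics/top0.png

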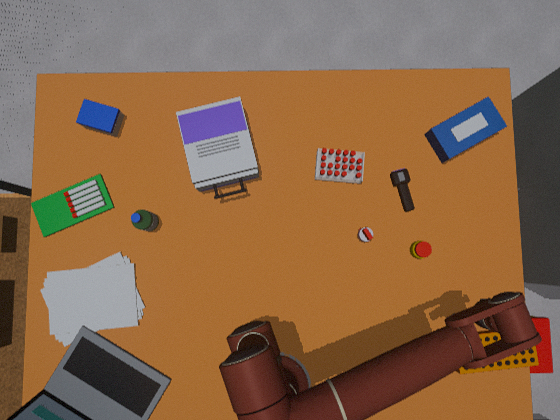

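View pics/side0.png

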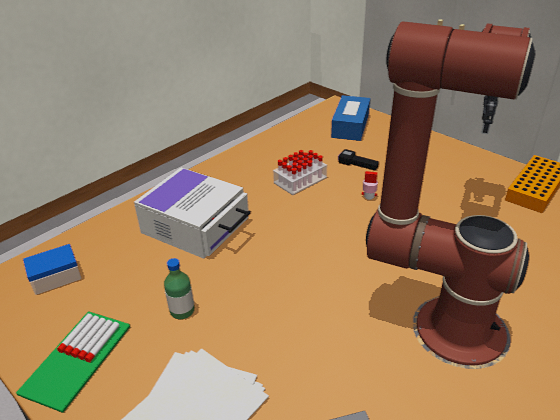

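Top view: the station is at about (220,145), with its handle bar at (231,193). The cartridge, with its red tab, is at (366,234), the jar at (422,249) and the scanner at (402,190). In the side view the handle is at (235,221) and the cartridge at (370,184).

Run:
```python
from h import *
t=grab('top'); s=grab('side')
for n,f in(('t',t),('s',s)):
    P=cloud(f); hsv=cv2.cvtColor(f['img'],cv2.COLOR_BGR2HSV)
    red=((hsv[...,0]<6)|(hsv[...,0]>172))&(hsv[...,1]>150)&(hsv[...,2]>90)
    box=np.zeros_like(red)
    if n=='t': box[222:248,352:380]=1
    else: box[165:205,355:385]=1
    m=red&box; v,u=np.nonzero(m); print(n,'red px',len(u),u.mean(),v.mean(),'z',np.nanpercentile(P[m][:,2],[5,50,95]).round(3))
    r=cv2.minAreaRect(np.stack([u,v],1).astype(np.float32)); 
    print('rect',r); Q=[onz(f,*p,0.098)[:2].round(4).tolist() for p in cv2.boxPoints(r)]; print(Q, onz(f,*r[0],.098).round(4))
    mm=m&(P[...,2]>.09)&(P[...,2]<.105); 
    if mm.any():
        q=P[mm][:,:2].astype(np.float32); print('top pts',len(q),cv2.minAreaRect(q))
    # handle: dark points with z .07-.1
    dark=(hsv[...,2]<70)&(P[...,2]>.07)&(P[...,2]<.1)
    box=np.zeros_like(red)
    if n=='t': box[175:205,200:260]=1
    else: box[195:240,205:260]=1
    m=dark&box; q=P[m]; print('handle',len(q),q[:,2].mean(),cv2.minAreaRect(q[:,:2].astype(np.float32)))
    # station roof
    m=(abs(P[...,2]-.12)<.006)
    m&= (np.linalg.norm(P[...,:2]-np.array([.65,.2]),axis=-1)<.35); m=cv2.morphologyEx(m.astype(np.uint8),cv2.MORPH_OPEN,np.ones((3,3)))>0
    r=cv2.minAreaRect(P[m][:,:2].astype(np.float32)); print('roof',len(P[m]),r,cv2.boxPoints(r).round(3).tolist())
k=cv2.resize(np.vstack([t['img'][165:255,160:440]]),None,fx=2.8,fy=2.8,interpolation=cv2.INTER_CUBIC)
k2=cv2.resize(s['img'][150:260,130:390],None,fx=3,fy=3,interpolation=cv2.INTER_CUBIC)
k=np.vstack([k[:,:780],k2]); print(k.shape); cv2.imwrite('pics/c1.png',k)
```

```text
t red px 48 367.1458333333333 233.29166666666666 z [0.088 0.097 0.103]
rect ((366.0000305175781, 232.50003051757812), (14.849242210388184, 4.949747085571289), 45.0)
[[0.5199, -0.2766], [0.5312, -0.2883], [0.4966, -0.3213], [0.4854, -0.3095]] [ 0.5082 -0.2989  0.098 ]
top pts 44 ((0.5054221749305725, -0.3036358952522278), (0.03711684048175812, 0.011289861053228378), 33.19381332397461)
handle 190 0.08717956710222215 ((0.6654709577560425, 0.15617722272872925), (0.06417186558246613, 0.17731162905693054), 5.8495402336120605)
roof 3687 ((0.7857468128204346, 0.267228364944458), (0.2755111753940582, 0.4348432719707489), 23.14078140258789) [[0.5740000009536743, 0.4129999876022339], [0.7450000047683716, 0.013000000268220901], [0.9980000257492065, 0.12099999934434891], [0.8270000219345093, 0.5210000276565552]]
s red px 135 370.0888888888889 177.9185185185185 z [0.016 0.081 0.098]
rect ((369.8147277832031, 182.90882873535156), (14.18885326385498, 23.315736770629883), 4.398705005645752)
[[0.4481, -0.185], [0.5227, -0.2935], [0.4851, -0.3186], [0.413, -0.209]] [ 0.466  -0.2499  0.098 ]
top pts 44 ((0.49990496039390564, -0.2997501492500305), (0.03515264019370079, 0.022379735484719276), 35.21683883666992)
handle 173 0.08687204459758724 ((0.6717094779014587, 0.12831051647663116), (0.07435029000043869, 0.1676277071237564), 33.089447021484375)
roof 3489 ((0.762729823589325, 0.2885190546512604), (0.2857934832572937, 0.49937334656715393), 27.275373458862305) [[0.5210000276565552, 0.4449999928474426], [0.75, 0.0010000000474974513], [1.003999948501587, 0.13199999928474426], [0.7749999761581421, 0.5759999752044678]]
(582, 780, 3)
```

View pics/c1.png

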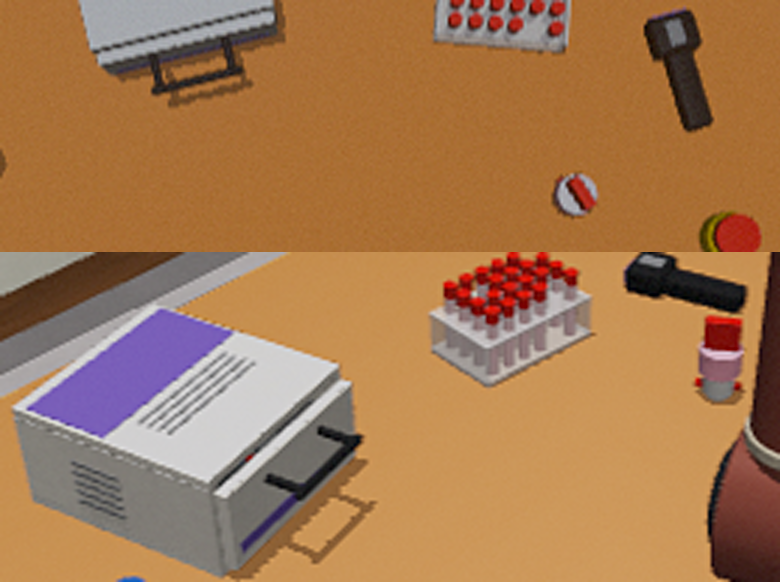

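The crop shows the bar from (215,198) to (246,190) in top and from (231,231) to (249,213) in side. The drawer is slightly open and the cartridge is upright, with its tab diagonal.

Run:
```python
from h import *
t=grab('top'); s=grab('side')
for f,ps in((t,[(215.4,197.7),(245.9,190.2)]),(s,[(231,231),(249.3,212.7)])):
    a,b=[onz(f,*p,.085) for p in ps]; d=b-a; print(a.round(4),b.round(4),((a+b)/2).round(4),np.degrees(np.arctan2(d[1],d[0])),np.linalg.norm(d))
# two-view triangulation of bar middle
def tri(f,p,g,q):
    o,d=ray(f,*p);o2,d2=ray(g,*q);k=np.linalg.lstsq(np.stack([d,-d2],1),o2-o,rcond=None)[0];return ((o+d*k[0]+o2+d2*k[1])/2).round(4)
print('mid',tri(t,(230.6,194),s,(240.1,221.9)))
for f in(t,s):
    P=cloud(f);h=cv2.cvtColor(f['img'],cv2.COLOR_BGR2HSV)
    m=(h[...,0]>115)&(h[...,0]<140)&(h[...,1]>80)&(abs(P[...,2]-.12)<.012); r=cv2.minAreaRect(P[m][:,:2].astype(np.float32)); print('band',m.sum(),r,P[m][:,2].mean(),cv2.boxPoints(r).round(3).tolist())
    m=(h[...,1]<60)&(h[...,2]>140)&(abs(P[...,2]-.062)<.012)&(np.linalg.norm(P[...,:2]-[.505,-.302],axis=-1)<.05)
    print('body',m.sum(),np.nanmean(P[m],0) if m.any() else 0)
# tab top centre in top view
h=cv2.cvtColor(t['img'],cv2.COLOR_BGR2HSV);m=np.zeros((420,560),np.uint8);m[222:248,352:380]=(((h[...,0]<6)|(h[...,0]>172))&(h[...,1]>150)&(h[...,2]>60))[222:248,352:380]
M=cv2.moments(m,True);c=(M['m10']/M['m00'],M['m01']/M['m00']);print(c,onz(t,*c,.098),np.degrees(.5*np.arctan2(2*M['mu11'],M['mu20']-M['mu02'])))
print(tri(t,c,s,(370.2,172)))
P=cloud(t); 
# white disc + tab silhouette
b=np.zeros((420,560),bool);b[222:248,352:380]=1
m=b&(P[...,2]>.03); print('all>30mm', cv2.minEnclosingCircle(P[m][:,:2].astype(np.float32)))
```

```text
[0.6305 0.1926 0.085 ] [0.6542 0.0916 0.085 ] [0.6423 0.1421 0.085 ] -76.7999718636962 0.10379092979759438
[0.6225 0.1937 0.085 ] [0.6466 0.0995 0.085 ] [0.6345 0.1466 0.085 ] -75.63206271847007 0.09727331753022109
mid [0.6425 0.1423 0.0776]
band 1863 ((0.5059675574302673, 0.4958266615867615), (0.20483270287513733, 1.1700928211212158), 51.48004150390625) 0.12126064374942404 [[-0.01600000075995922, 0.7799999713897705], [0.8999999761581421, 0.050999999046325684], [1.0269999504089355, 0.21199999749660492], [0.1120000034570694, 0.9399999976158142]]
body 67 [ 0.50504431 -0.30019274  0.06192619]
band 1242 ((0.8722772598266602, 0.19983606040477753), (0.10387355089187622, 0.21903009712696075), 13.714873313903809) 0.11900098597238072 [[0.7960000038146973, 0.2939999997615814], [0.8479999899864197, 0.08100000023841858], [0.9490000009536743, 0.10599999874830246], [0.8970000147819519, 0.3190000057220459]]
body 37 [ 0.49376768 -0.29312486  0.06082242]
(367.2244897959184, 233.6122448979592) [ 0.50457482 -0.30278814  0.098     ] 50.7735455839881
[ 0.5043 -0.3034  0.0964]
all>30mm ((0.5063410401344299, -0.30449700355529785), 0.024178896099328995)
```

Handle is at about (0.639, 0.144), with the drawer axis at yaw 13.7°. The cartridge is at about (0.505, -0.303), with its tab at about 38°. First I turn the tool so that the fingers close along the drawer axis, and partly close them.

Emit:
move_arm(
  plan=[
    [[0, 0, 0, 0, 0, -0.9, 0.55], [0, 0, 0, 0, 0, -0.9, 0.55], [0, 0, 0, 0, 0, -0.9, 0.55], [0, 0, 0, 0, 0, -0.9, 0.55], [0, 0, 0, 0, 0, -0.9, 0.55], [0, 0, 0, 0, 0, -0.9, 0.55], [0, 0, 0, 0, 0, -0.9, 0.55], [0, 0, 0, 0, 0, -0.9, 0.55], [0, 0, 0, 0, 0, -0.9, 0.55], [0, 0, 0, 0, 0, -0.92, 0.55]],
  ],
)

```text
time: 1.55
tool_pos: [0.2751, -0.5611, 0.2312]
tool_rot: [-0.0, 0.616, 0.787, 0.0]
contact_force: [0.2, 0.5, -0.7]
gripper_width: 0.45
grasp_force: 0.0
```

```bash
cat >> h.py <<'E'
from scipy.spatial.transform import Rotation as R
def pose():
    s=manip.state(); r=R.from_quat(s['tool_rot'],scalar_first=True); return np.array(s['tool_pos']),r
def togo(tgt,psi=None):
    s=manip.state(); p,r=pose(); d=r.inv().apply(np.array(tgt)-p)
    x=r.as_matrix()[:,0]; c=np.degrees(np.arctan2(x[1],x[0]))
    print('t',round(s['time'],2),'pos',p.round(4),'psi',round(c,2),'z',r.as_matrix()[:,2].round(3),'w',round(s['gripper_width'],3),'F',np.round(s['contact_force'],1),'M',np.round(s['ft_torque'],2),'g',round(s['grasp_force'],1))
    print('shift units total',(d/.12).round(3), '' if psi is None else 'turn wz total %.3f'%(-np.radians((psi-c+180)%360-180)/.15))
    if psi is not None:
        Rt=R.from_matrix(np.array([[np.cos(np.radians(psi)),np.sin(np.radians(psi)),0],[np.sin(np.radians(psi)),-np.cos(np.radians(psi)),0],[0,0,-1]]).T.T)
        print('rotvec units',((r.inv()*Rt).as_rotvec()/.15).round(3))
E
python3 -c "
from h import *
togo([.639,.144,.2],103.7)"
```

```text
t 1.55 pos [ 0.2751 -0.5611  0.2312] psi 103.89 z [-0.  0. -1.] w 0.45 F [ 0.2  0.5 -0.7] M [0.04 0.01 0.01] g 0.0
shift units total [4.976 4.355 0.261] turn wz total 0.023
rotvec units [ 0.    -0.001  0.023]
```

Emit:
move_arm(
  plan=[
    [[0.249, 0.218, 0.01, 0, 0, 0, 0.55], [0.249, 0.218, 0.01, 0, 0, 0, 0.55], [0.249, 0.218, 0.01, 0, 0, 0, 0.55], [0.249, 0.218, 0.01, 0, 0, 0, 0.55], [0.249, 0.218, 0.01, 0, 0, 0, 0.55], [0.249, 0.218, 0.01, 0, 0, 0, 0.55], [0.249, 0.218, 0.01, 0, 0, 0, 0.55], [0.249, 0.218, 0.01, 0, 0, 0, 0.55], [0.249, 0.218, 0.01, 0, 0, 0, 0.55], [0.249, 0.218, 0.01, 0, 0, 0, 0.55]],
  ],
)

```text
time: 2.8
tool_pos: [0.4593, -0.2079, 0.2193]
tool_rot: [0.0, 0.618, 0.786, 0.0]
contact_force: [0.5, 0.0, -0.2]
gripper_width: 0.448
grasp_force: 0.0
```

Emit:
move_arm(
  plan=[
    [[0.249, 0.218, 0.01, 0, 0, 0, 0.55], [0.249, 0.218, 0.01, 0, 0, 0, 0.55], [0.249, 0.218, 0.01, 0, 0, 0, 0.55], [0.249, 0.218, 0.01, 0, 0, 0, 0.55], [0.249, 0.218, 0.01, 0, 0, 0, 0.55], [0.249, 0.218, 0.01, 0, 0, 0, 0.55], [0.249, 0.218, 0.01, 0, 0, 0, 0.55], [0.249, 0.218, 0.01, 0, 0, 0, 0.55], [0.249, 0.218, 0.01, 0, 0, 0, 0.55], [0.249, 0.218, 0.01, 0, 0, 0, 0.55]],
  ],
)

```text
time: 4.05
tool_pos: [0.6432, 0.1442, 0.2072]
tool_rot: [0.0, 0.618, 0.786, -0.0]
contact_force: [-0.5, -0.4, -0.9]
gripper_width: 0.445
grasp_force: 0.0
```

```bash
python3 -c "
from h import *
togo([.639,.144,.068],103.7)
s=grab('side');t=grab('top');k=np.hstack([cv2.resize(s['img'][110:260,130:330],None,fx=2,fy=2),cv2.resize(t['img'][110:260,130:330],None,fx=2,fy=2)]);cv2.imwrite('pics/c2.png',k)"
```

```text
t 4.05 pos [0.6432 0.1442 0.2072] psi 103.64 z [ 0. -0. -1.] w 0.445 F [-0.5 -0.4 -0.9] M [-0.02 -0.03  0.03] g 0.0
shift units total [ 0.007 -0.034  1.16 ] turn wz total -0.006
rotvec units [ 0.     0.001 -0.006]
```

View pics/c2.png

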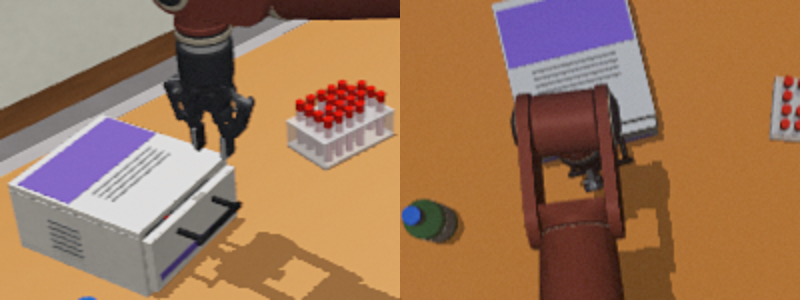

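The gripper hangs above the bar, aligned with it. I go down and close on the bar.

Emit:
move_arm(
  plan=[
    [[0, -0.025, 0.16, 0, 0, 0, 0.55], [0, 0, 0.2, 0, 0, 0, 0.55], [0, 0, 0.2, 0, 0, 0, 0.55], [0, 0, 0.15, 0, 0, 0, 0.55], [0, 0, 0.1, 0, 0, 0, 0.55], [0, 0, 0.1, 0, 0, 0, 0.55], [0, 0, 0.1, 0, 0, 0, 0.55], [0, 0, 0.08, 0, 0, 0, 0.55], [0, 0, 0.07, 0, 0, 0, 0.55], [0, 0, 0, 0, 0, 0, 0.55]],
  ],
)

```text
time: 5.4
tool_pos: [0.6392, 0.1422, 0.0672]
tool_rot: [-0.001, 0.618, 0.786, -0.001]
contact_force: [0.1, 0.3, 0.3]
gripper_width: 0.449
grasp_force: 0.0
```

Emit:
move_arm(
  plan=[
    [[0, 0, 0, 0, 0, 0, 0.7], [0, 0, 0, 0, 0, 0, 0.8], [0, 0, 0, 0, 0, 0, 0.9], [0, 0, 0, 0, 0, 0, 1], [0, 0, 0, 0, 0, 0, 1], [0, 0, 0, 0, 0, 0, 1], [0, 0, 0, 0, 0, 0, 1], [0, 0, 0, 0, 0, 0, 1], [0, 0, 0, 0, 0, 0, 1], [0, 0, 0, 0, 0, 0, 1]],
  ],
)

```text
time: 6.65
tool_pos: [0.6405, 0.1424, 0.0691]
tool_rot: [0.001, 0.618, 0.786, 0.001]
contact_force: [1.3, 0.2, 4.8]
gripper_width: 0.101
grasp_force: 59.0
```

```bash
python3 -c "
from h import *
togo([.639,.144,.068],103.7)"
```

```text
t 6.65 pos [0.6405 0.1424 0.0691] psi 103.63 z [ 0.002  0.    -1.   ] w 0.101 F [1.3 0.2 4.8] M [ 0.13 -0.32 -0.07] g 59.0
shift units total [ 0.016 -0.009  0.009] turn wz total -0.008
rotvec units [ 0.012  0.001 -0.008]
```

Emit:
move_arm(
  plan=[
    [[0, -0.05, 0, 0, 0, 0, 1], [0, -0.1, 0, 0, 0, 0, 1], [0, -0.14, 0, 0, 0, 0, 1], [0, -0.14, 0, 0, 0, 0, 1], [0, -0.14, 0, 0, 0, 0, 1], [0, -0.14, 0, 0, 0, 0, 1], [0, -0.14, 0, 0, 0, 0, 1], [0, -0.1, 0, 0, 0, 0, 1], [0, -0.07, 0, 0, 0, 0, 1], [0, -0.03, 0, 0, 0, 0, 1]],
  ],
)

```text
time: 7.9
tool_pos: [0.5171, 0.1129, 0.069]
tool_rot: [0.0, 0.618, 0.786, 0.001]
contact_force: [1.3, 2.8, 7.1]
gripper_width: 0.104
grasp_force: 59.6
```

Emit:
move_arm(
  plan=[
    [[0, -0.03, 0, 0, 0, 0, 1], [0, -0.03, 0, 0, 0, 0, 1], [0, -0.03, 0, 0, 0, 0, 1], [0, -0.03, 0, 0, 0, 0, 1], [0, -0.02, 0, 0, 0, 0, 1], [0, -0.02, 0, 0, 0, 0, 1], [0, -0.02, 0, 0, 0, 0, 1], [0, 0, 0, 0, 0, 0, 1], [0, 0, 0, 0, 0, 0, 1], [0, 0, 0, 0, 0, 0, 1]],
  ],
)

```text
time: 9.15
tool_pos: [0.4962, 0.1079, 0.069]
tool_rot: [-0.0, 0.618, 0.786, 0.001]
contact_force: [-0.0, 3.0, 8.1]
gripper_width: 0.105
grasp_force: 59.8
```

```bash
python3 -c "
from h import *
togo([.4847,.107,.068],103.7)"
```

```text
t 9.15 pos [0.4962 0.1079 0.069 ] psi 103.63 z [ 0.     0.001 -1.   ] w 0.105 F [-0.   3.   8.1] M [ 0.47 -0.01 -0.02] g 59.8
shift units total [ 0.015 -0.095  0.008] turn wz total -0.008
rotvec units [ 0.003 -0.008 -0.008]
```

Emit:
move_arm(
  plan=[
    [[0, -0.015, 0, 0, 0, 0, 1], [0, -0.015, 0, 0, 0, 0, 1], [0, -0.015, 0, 0, 0, 0, 1], [0, -0.015, 0, 0, 0, 0, 1], [0, -0.015, 0, 0, 0, 0, 1], [0, -0.015, 0, 0, 0, 0, 1], [0, -0.01, 0, 0, 0, 0, 1], [0, -0.01, 0, 0, 0, 0, 1], [0, 0, 0, 0, 0, 0, 1], [0, 0, 0, 0, 0, 0, 1]],
  ],
)

```text
time: 10.4
tool_pos: [0.4895, 0.1063, 0.0692]
tool_rot: [0.005, 0.619, 0.786, 0.008]
contact_force: [25.0, 10.2, -12.3]
gripper_width: 0.105
grasp_force: 58.3
```

```bash
python3 -c "
from h import *
togo([.4847,.107,.068],103.7)"
```

```text
t 10.4 pos [0.4895 0.1063 0.0692] psi 103.58 z [ 0.018  0.006 -1.   ] w 0.105 F [ 25.   10.2 -12.3] M [ 1.53 -3.99 -0.03] g 58.3
shift units total [ 0.015 -0.037  0.009] turn wz total -0.014
rotvec units [ 0.126 -0.009 -0.014]
```

The drawer is at its stop: 25 N of reaction after about 155 mm of travel. I ease off, release and rise.

Emit:
move_arm(
  plan=[
    [[0, 0.05, 0, 0, 0, 0, 1], [0, 0, 0, 0, 0, 0, 0.8], [0, 0, 0, 0, 0, 0, 0.6], [0, 0, 0, 0, 0, 0, 0.55], [0, 0, 0, 0, 0, 0, 0.55], [0, 0, -0.1, 0, 0, 0, 0.55], [0, 0, -0.2, 0, 0, 0, 0.55], [0, 0, -0.3, 0, 0, 0, 0.55], [0, 0, -0.3, 0, 0, 0, 0.55], [0, 0, -0.2, 0, 0, 0, 0.55]],
  ],
)

```text
time: 11.65
tool_pos: [0.4901, 0.1058, 0.2034]
tool_rot: [0.001, 0.618, 0.786, 0.001]
contact_force: [0.7, -0.3, -0.7]
gripper_width: 0.448
grasp_force: 0.0
```

```bash
python3 -c "
from h import *
togo([.505,-.303,.2],217)"
```

```text
t 11.65 pos [0.4901 0.1058 0.2034] psi 103.64 z [ 0.004  0.    -1.   ] w 0.448 F [ 0.7 -0.3 -0.7] M [ 0.02 -0.02 -0.01] g 0.0
shift units total [-3.34  -0.683  0.028] turn wz total -13.190
rotvec units [ 1.100e-02  2.600e-02 -1.319e+01]
```

Emit:
move_arm(
  plan=[
    [[-0.417, -0.085, 0, 0, 0, 0, 0.4], [-0.417, -0.085, 0, 0, 0, 0, 0.4], [-0.417, -0.085, 0, 0, 0, 0, 0.4], [-0.417, -0.085, 0, 0, 0, 0, 0.4], [-0.417, -0.085, 0, 0, 0, 0, 0.4], [-0.417, -0.085, 0, 0, 0, 0, 0.4], [-0.417, -0.085, 0, 0, 0, 0, 0.4], [-0.417, -0.085, 0, 0, 0, 0, 0.4], [0, 0, 0, 0, 0, -1, 0.4], [0, 0, 0, 0, 0, -1, 0.4]],
  ],
)

```text
time: 12.9
tool_pos: [0.5043, -0.3036, 0.201]
tool_rot: [0.0, 0.492, 0.87, -0.0]
contact_force: [0.6, 0.5, 0.5]
gripper_width: 0.602
grasp_force: 0.0
```

Emit:
move_arm(
  plan=[
    [[0, 0, 0, 0, 0, -1, 0.4], [0, 0, 0, 0, 0, -1, 0.4], [0, 0, 0, 0, 0, -1, 0.4], [0, 0, 0, 0, 0, -1, 0.4], [0, 0, 0, 0, 0, -1, 0.4], [0, 0, 0, 0, 0, -1, 0.4], [0, 0, 0, 0, 0, -1, 0.4], [0, 0, 0, 0, 0, -1, 0.4], [0, 0, 0, 0, 0, -1, 0.4], [0, 0, 0, 0, 0, -1, 0.4]],
  ],
)

```text
time: 14.15
tool_pos: [0.5045, -0.3027, 0.2012]
tool_rot: [0.0, -0.234, 0.972, -0.0]
contact_force: [-0.8, 0.1, -0.4]
gripper_width: 0.599
grasp_force: 0.0
```

```bash
python3 -c "
from h import *
togo([.505,-.302,.066],217.5)
s=grab('side');t=grab('top');k=np.hstack([cv2.resize(s['img'][130:280,150:280],None,fx=3,fy=3,interpolation=2),cv2.resize(t['img'][110:260,165:298],None,fx=3,fy=3,interpolation=2)]);cv2.imwrite('pics/c3.png',k);k=cv2.resize(s['img'][100:220,310:430],None,fx=4,fy=4,interpolation=2);cv2.imwrite('pics/c4.png',k)"
```

```text
t 14.15 pos [ 0.5045 -0.3027  0.2012] psi -152.95 z [ 0.001 -0.001 -1.   ] w 0.599 F [-0.8  0.1 -0.4] M [ 0.02 -0.01  0.03] g 0.0
shift units total [-0.006  0.004  1.126] turn wz total -1.216
rotvec units [-0.006  0.002 -1.216]
```

View pics/c3.png

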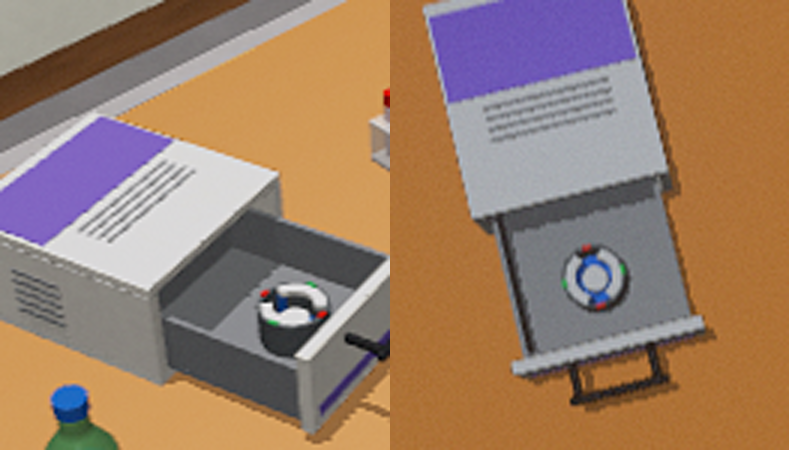

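View pics/c4.png

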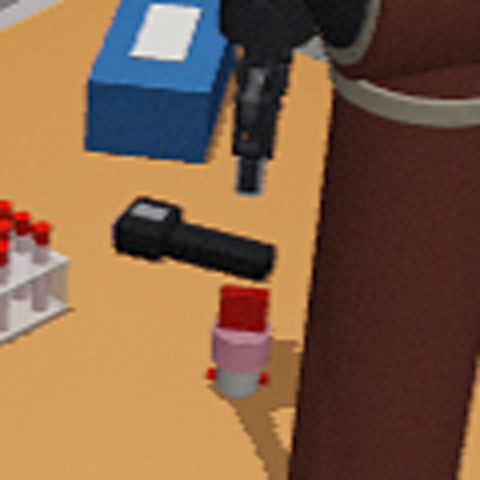

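Side and top both show the drawer fully out. The socket ring is at about (233,203) in top and (248,232) in side. The fingers hang above the red tab, edge-on to the side camera; the lugs are at side (363,193) and (376,195).

Run:
```python
from h import *
t=grab('top'); s=grab('side')
def tri(f,p,g,q):
    o,d=ray(f,*p);o2,d2=ray(g,*q);k=np.linalg.lstsq(np.stack([d,-d2],1),o2-o,rcond=None)[0];return ((o+d*k[0]+o2+d2*k[1])/2).round(4)
a,b=onz(s,362.75,193.5,.013),onz(s,376,194.75,.013);d=b-a;print('lugs',a,b,(a+b)/2,np.degrees(np.arctan2(d[1],d[0])),np.linalg.norm(d))
c={}
for n,f,(u0,v0) in(('t',t,(233.3,202.7)),('s',s,(247.7,231.7))):
    h=cv2.cvtColor(f['img'],cv2.COLOR_BGR2HSV); v,u=np.mgrid[:420,:560]; near=np.hypot(u-u0,v-v0)<16
    H,S,V=h[...,0],h[...,1],h[...,2]
    red=near&((H<8)|(H>170))&(S>110)&(V>60); gr=near&(H>45)&(H<85)&(S>90)&(V>60)
    for nm,m in(('red',red),('green',gr)):
        k,l,st,ce=cv2.connectedComponentsWithStats(m.astype(np.uint8))
        C=[ (ce[i].round(1),st[i][4]) for i in range(1,k)]; print(n,nm,C)
        C=sorted(C,key=lambda x:-x[1])[:2]
        if len(C)==2:
            A,B=[onz(f,*x[0],.058) for x in C]; d=B-A; c[n,nm]=[x[0] for x in C]; print('  mid',((A+B)/2).round(4),'ang',np.degrees(np.arctan2(d[1],d[0])).round(1),np.linalg.norm(d).round(3))
for nm in('red','green'):
    if ('t',nm) in c and ('s',nm) in c: print('tri',nm,tri(t,np.mean(c['t',nm],0),s,np.mean(c['s',nm],0)))
# lip (bright, low sat)
for n,f,(u0,v0) in(('t',t,(233.3,202.7)),('s',s,(247.7,231.7))):
    P=cloud(f); v,u=np.mgrid[:420,:560]; m=(np.hypot(u-u0,v-v0)<16)&(abs(P[...,2]-.058)<.008); q=P[m]; print(n,'lip',m.sum(),q[:,2].mean(),cv2.minEnclosingCircle(q[:,:2].astype(np.float32)))
# panel top edge direction from top view
P=cloud(t); 
for f in (t,s):
    P=cloud(f); m=(abs(P[...,2]-.106)<.006)&(np.linalg.norm(P[...,:2]-[.535,.117],axis=-1)<.14); print('panel',m.sum(),cv2.minAreaRect(P[m][:,:2].astype(np.float32)))
```

```text
lugs [ 0.51619771 -0.28972327  0.013     ] [ 0.47954217 -0.31318971  0.013     ] [ 0.49786994 -0.30145649  0.013     ] -147.37312328181852 0.043523581533446945
t red [(array([230. , 192.5]), np.int32(6)), (array([235.2, 211.6]), np.int32(5))]
  mid [0.6186 0.1383 0.058 ] ang -165.1 0.067
t green [(array([242.4, 199.2]), np.int32(5)), (array([222.6, 203.8]), np.int32(5))]
  mid [0.6204 0.1386 0.058 ] ang 102.4 0.068
s red [(array([237.8, 227.4]), np.int32(5)), (array([256.5, 234.5]), np.int32(6))]
  mid [0.6144 0.1409 0.058 ] ang 12.6 0.066
s green [(array([253.6, 224.4]), np.int32(5)), (array([240.6, 237.2]), np.int32(5))]
  mid [0.6149 0.14   0.058 ] ang 102.9 0.068
tri red [0.6184 0.1381 0.0541]
tri green [0.6198 0.138  0.0539]
t lip 203 0.05823085964215074 ((0.6209145188331604, 0.13843029737472534), 0.03627926483750343)
s lip 231 0.055973131084711754 ((0.6139265298843384, 0.13876238465309143), 0.03979206085205078)
panel 291 ((0.5313259363174438, 0.11748285591602325), (0.03472099453210831, 0.21244071424007416), 13.24764633178711)
panel 281 ((0.5328302979469299, 0.11994113028049469), (0.019820561632514, 0.2164163738489151), 13.458540916442871)
```

Emit:
move_arm(
  plan=[
    [[0, 0, 0.1, 0, 0, -0.61, 0.4], [0, 0, 0.15, 0, 0, -0.61, 0.4], [0, 0, 0.2, 0, 0, 0, 0.4], [0, 0, 0.2, 0, 0, 0, 0.4], [0, 0, 0.15, 0, 0, 0, 0.4], [0, 0, 0.1, 0, 0, 0, 0.4], [0, 0, 0.08, 0, 0, 0, 0.4], [0, 0, 0.08, 0, 0, 0, 0.4], [0, 0, 0.03, 0, 0, 0, 0.4], [0, 0, 0, 0, 0, 0, 0.4]],
  ],
)

```text
time: 15.6
tool_pos: [0.5044, -0.3025, 0.0692]
tool_rot: [-0.0, -0.319, 0.948, 0.0]
contact_force: [-0.4, -0.1, -0.0]
gripper_width: 0.598
grasp_force: 0.0
```

Emit:
move_arm(
  plan=[
    [[0, 0, 0, 0, 0, 0, 0.5], [0, 0, 0, 0, 0, 0, 0.6], [0, 0, 0, 0, 0, 0, 0.7], [0, 0, 0, 0, 0, 0, 0.75], [0, 0, 0, 0, 0, 0, 0.8], [0, 0, 0, 0, 0, 0, 0.9], [0, 0, 0, 0, 0, 0, 1], [0, 0, 0, 0, 0, 0, 1], [0, 0, 0, 0, 0, 0, 1], [0, 0, 0, 0, 0, 0, 1]],
  ],
)

```text
time: 16.85
tool_pos: [0.5045, -0.3026, 0.0695]
tool_rot: [0.0, -0.319, 0.948, -0.0]
contact_force: [-0.9, -0.3, 2.7]
gripper_width: 0.155
grasp_force: 58.8
```

```bash
python3 -c "
from h import *
togo([.505,-.302,.21],193.4)"
```

```text
t 16.85 pos [ 0.5045 -0.3026  0.0695] psi -142.75 z [ 0. -0. -1.] w 0.155 F [-0.9 -0.3  2.7] M [0.08 0.11 0.05] g 58.8
shift units total [-7.000e-03  1.000e-03 -1.171e+00] turn wz total 2.775
rotvec units [-1.000e-03  1.000e-03  2.775e+00]
```

Emit:
move_arm(
  plan=[
    [[0, 0, -0.08, 0, 0, 0, 1], [0, 0, -0.16, 0, 0, 0, 1], [0, 0, -0.2, 0, 0, 0, 1], [0, 0, -0.2, 0, 0, 0.4, 1], [0, 0, -0.2, 0, 0, 0.4, 1], [0, 0, -0.2, 0, 0, 0.4, 1], [0, 0, -0.13, 0, 0, 0.4, 1], [0, 0, 0, 0, 0, 0.4, 1], [0, 0, 0, 0, 0, 0.4, 1], [0, 0, 0, 0, 0, 0.375, 1]],
  ],
)

```text
time: 18.1
tool_pos: [0.5045, -0.3026, 0.2112]
tool_rot: [0.001, -0.116, 0.993, -0.001]
contact_force: [0.2, 0.0, -1.5]
gripper_width: 0.152
grasp_force: 58.6
```

```bash
python3 -c "
from h import *
togo([.6177,.1385,.21],193.4)
s=grab('side');t=grab('top');cv2.imwrite('pics/c5.png',np.hstack([cv2.resize(s['img'][90:220,310:430],None,fx=3,fy=3,interpolation=2),cv2.resize(t['img'][160:290,310:430],None,fx=3,fy=3,interpolation=2)]))"
```

```text
t 18.1 pos [ 0.5045 -0.3026  0.2112] psi -166.7 z [ 0.001 -0.001 -1.   ] w 0.152 F [ 0.2  0.  -1.5] M [ 0.01 -0.03  0.07] g 58.6
shift units total [-1.763  3.361  0.008] turn wz total -0.012
rotvec units [-0.008  0.006 -0.012]
```

View pics/c5.png

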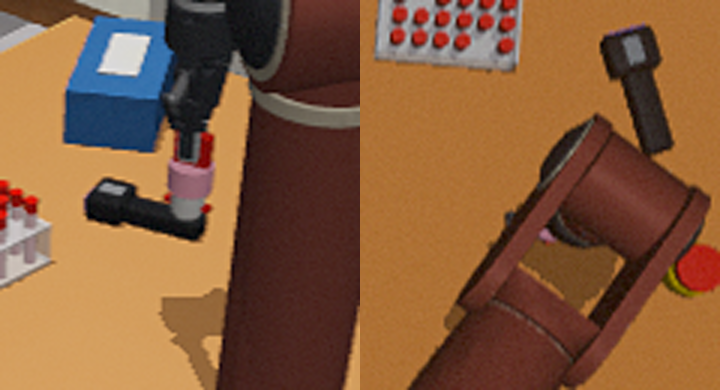

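The cartridge is held upright and the fingers look centred on the tab (side ~(374,152)). I carry it over the socket.

Emit:
move_arm(
  plan=[
    [[-0.1, 0.2, 0, 0, 0, 0, 1], [-0.2, 0.38, 0, 0, 0, 0, 1], [-0.22, 0.42, 0, 0, 0, 0, 1], [-0.22, 0.42, 0, 0, 0, 0, 1], [-0.22, 0.42, 0, 0, 0, 0, 1], [-0.22, 0.42, 0, 0, 0, 0, 1], [-0.22, 0.42, 0, 0, 0, 0, 1], [-0.2, 0.38, 0, 0, 0, 0, 1], [-0.163, 0.301, 0, 0, 0, 0, 1], [0, 0, 0, 0, 0, 0, 1]],
  ],
)

```text
time: 19.45
tool_pos: [0.6169, 0.1415, 0.2104]
tool_rot: [0.0, -0.119, 0.993, 0.0]
contact_force: [0.2, -0.1, -0.0]
gripper_width: 0.155
grasp_force: 58.8
```

Emit:
move_arm(
  plan=[
    [[0, 0, 0.12, 0, 0, 0, 1], [0, 0, 0.15, 0, 0, 0, 1], [0, 0, 0.12, 0, 0, 0, 1], [0, 0, 0.06, 0, 0, 0, 1], [0, 0, 0, 0, 0, 0, 1], [0, 0, 0, 0, 0, 0, 1], [0, 0, 0, 0, 0, 0, 1], [0, 0, 0, 0, 0, 0, 1], [0, 0, 0, 0, 0, 0, 1], [0, 0, 0, 0, 0, 0, 1]],
  ],
)

```text
time: 20.7
tool_pos: [0.6167, 0.1389, 0.1558]
tool_rot: [0.0, -0.117, 0.993, 0.0]
contact_force: [-0.7, -0.1, -0.9]
gripper_width: 0.153
grasp_force: 58.8
```

```bash
python3 -c "
from h import *
togo([.6177,.1385,.1275],193.4)
s=grab('side');t=grab('top');cv2.imwrite('pics/c6.png',np.hstack([cv2.resize(s['img'][170:270,200:300],None,fx=5,fy=5,interpolation=2),cv2.resize(t['img'][150:250,205:265],None,fx=5,fy=5,interpolation=2)]));cv2.imwrite('pics/raw6.png',s['img'])"
```

```text
t 20.7 pos [0.6167 0.1389 0.1558] psi -166.59 z [ 0.  0. -1.] w 0.153 F [-0.7 -0.1 -0.9] M [0.01 0.02 0.01] g 58.8
shift units total [-0.007 -0.005  0.236] turn wz total 0.001
rotvec units [-0.     0.001  0.001]
```

View pics/c6.png

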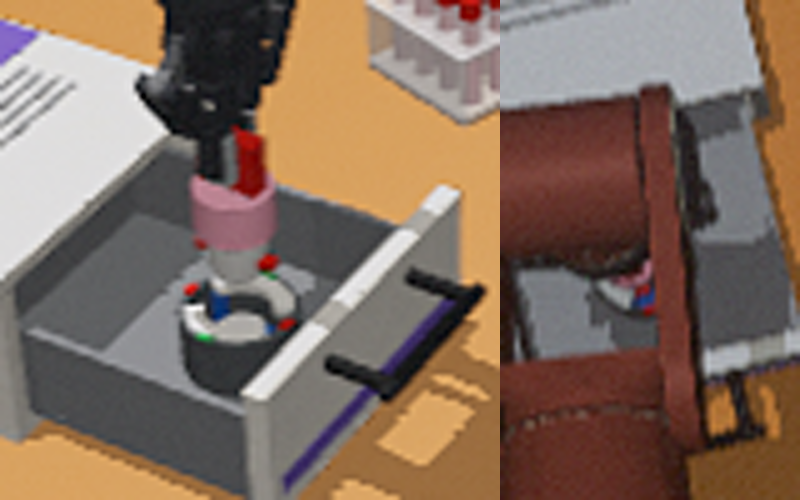

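The cartridge hangs over the socket: body at side ~(246.5,212), lugs at (240,219) and (254,222), socket centre at (247.5,231.5). I check its offset along the tab.

Run:
```python
from h import *
f=grab('side'); p,r=pose(); h=cv2.cvtColor(f['img'],cv2.COLOR_BGR2HSV); V=np.array(f['view'])
def proj(x): c=V[:3,:3]@x+V[:3,3]; return f['cx']+f['f']*c[0]/c[2], f['cy']+f['f']*c[1]/c[2]
H,S,W=h[...,0],h[...,1],h[...,2]
m=np.zeros((420,560),np.uint8); m[200:224,232:262]=((H>150)&(S>30)&(S<140)&(W>110))[200:224,232:262]
k,l,st,ce=cv2.connectedComponentsWithStats(m); i=1+st[1:,4].argmax(); print(st[i],ce[i])
for row in range(st[i][1],st[i][1]+st[i][3],2):
    u=np.nonzero(l[row]==i)[0]; print(row,u.min(),u.max()+1,(u.min()+u.max())/2)
for z in(32,47,62): print(z,proj(np.array([p[0],p[1],p[2]-.0695+z/1000])))
print('1mm tool x du',proj(p+r.apply([.001,0,0]))[0]-proj(p)[0])
red=np.zeros((420,560),np.uint8); red[212:230,232:262]=(((H<8)|(H>170))&(S>140)&(W>90))[212:230,232:262]
k,l,st,ce=cv2.connectedComponentsWithStats(red); print(ce[1:].round(1),st[1:,4])
for s in(-1,1): print('lug exp',s,proj(np.array([p[0],p[1],p[2]-.0695+.013])+r.apply([s*.022,0,0])))
print('socket adopted',proj(np.array([.6177,.1385,.058])),'seen ~247.1,231')
```

```text
[238 205  17  15 196] [246.01530612 212.63265306]
205 238 254 245.5
207 238 255 246.0
209 238 254 245.5
211 239 255 246.5
213 239 255 246.5
215 239 255 246.5
217 239 254 246.0
219 242 251 246.0
32 (np.float64(245.8025200978844), np.float64(213.86498036944928))
47 (np.float64(245.4783790722204), np.float64(209.66193601950803))
62 (np.float64(245.15040931726597), np.float64(205.40924562745067))
1mm tool x du 0.2960740870491634
[[239.7 218.3]
 [253.5 222. ]
 [237.8 227.4]] [ 3 10  5]
lug exp -1 (np.float64(239.86879635450003), np.float64(216.8626360917658))
lug exp 1 (np.float64(252.6233515811317), np.float64(221.40250882568273))
socket adopted (np.float64(246.90850822124656), np.float64(230.0501065679633)) seen ~247.1,231
```

Emit:
move_arm(
  plan=[
    [[-0.018, -0.005, 0.06, 0, 0, 0, 1], [0, 0, 0.06, 0, 0, 0, 1], [0, 0, 0.05, 0, 0, 0, 1], [0, 0, 0.04, 0, 0, 0, 1], [0, 0, 0.04, 0, 0, 0, 1], [0, 0, 0.03, 0, 0, 0, 1], [0, 0, 0.03, 0, 0, 0, 1], [0, 0, 0.02, 0, 0, 0, 1], [0, 0, 0, 0, 0, 0, 1], [0, 0, 0, 0, 0, 0, 1]],
  ],
)

```text
time: 22.1
tool_pos: [0.6191, 0.1388, 0.1163]
tool_rot: [0.0, -0.117, 0.993, 0.0]
contact_force: [-0.3, -0.3, -1.2]
gripper_width: 0.152
grasp_force: 58.8
```

```bash
python3 -c "
from h import *
togo([.6190,.1388,.1035],193.4)"
```

```text
t 22.1 pos [0.6191 0.1388 0.1163] psi -166.59 z [ 0.  0. -1.] w 0.152 F [-0.3 -0.3 -1.2] M [ 0.01  0.03 -0.04] g 58.8
shift units total [0.    0.    0.107] turn wz total 0.001
rotvec units [-0.     0.002  0.001]
```

Foot is in the bore with no contact force. I push down slowly.

Emit:
move_arm(
  plan=[
    [[0, 0, 0.02, 0, 0, 0, 1], [0, 0, 0.02, 0, 0, 0, 1], [0, 0, 0.02, 0, 0, 0, 1], [0, 0, 0.02, 0, 0, 0, 1], [0, 0, 0.015, 0, 0, 0, 1], [0, 0, 0.015, 0, 0, 0, 1], [0, 0, 0, 0, 0, 0, 1], [0, 0, 0, 0, 0, 0, 1], [0, 0, 0, 0, 0, 0, 1], [0, 0, 0, 0, 0, 0, 1]],
  ],
)

```text
time: 23.35
tool_pos: [0.6192, 0.1388, 0.1033]
tool_rot: [0.0, -0.117, 0.993, 0.0]
contact_force: [-1.7, 0.8, 4.8]
gripper_width: 0.155
grasp_force: 59.7
```

```bash
python3 -c "
from h import *
togo([.6190,.1388,.1035],103.4)"
```

```text
t 23.35 pos [0.6192 0.1388 0.1033] psi -166.6 z [ 0.001  0.    -1.   ] w 0.155 F [-1.7  0.8  4.8] M [ 0.    0.41 -0.01] g 59.7
shift units total [ 0.001  0.    -0.002] turn wz total 10.473
rotvec units [3.0000e-03 3.0000e-03 1.0473e+01]
```

Force and depth match the plunger at about 8 mm down, with the lugs below the lip. I twist clockwise (+wz).

Emit:
move_arm(
  plan=[
    [[0, 0, 0.005, 0, 0, 0.4, 1], [0, 0, 0, 0, 0, 0.6, 1], [0, 0, 0, 0, 0, 0.6, 1], [0, 0, 0, 0, 0, 0.6, 1], [0, 0, 0, 0, 0, 0.6, 1], [0, 0, 0, 0, 0, 0.6, 1], [0, 0, 0, 0, 0, 0.6, 1], [0, 0, 0, 0, 0, 0.6, 1], [0, 0, 0, 0, 0, 0.4, 1], [0, 0, 0, 0, 0, 0, 1]],
  ],
)

```text
time: 24.6
tool_pos: [0.6196, 0.1384, 0.1029]
tool_rot: [0.001, 0.255, 0.967, -0.0]
contact_force: [0.0, -0.1, 5.1]
gripper_width: 0.147
grasp_force: 59.8
```

```bash
python3 -c "
from h import *
togo([.6190,.1388,.1035],103.4)"
```

```text
t 24.6 pos [0.6196 0.1384 0.1029] psi 150.49 z [ 0.002 -0.001 -1.   ] w 0.147 F [ 0.  -0.1  5.1] M [-0.24  0.17  0.2 ] g 59.8
shift units total [ 0.006  0.001 -0.005] turn wz total 5.480
rotvec units [0.006 0.012 5.48 ]
```

Turning well, with the carrier torque at 0.2 N m. I go on to the quarter turn.

Emit:
move_arm(
  plan=[
    [[0, 0, 0, 0, 0, 0.6, 1], [0, 0, 0, 0, 0, 0.6, 1], [0, 0, 0, 0, 0, 0.6, 1], [0, 0, 0, 0, 0, 0.6, 1], [0, 0, 0, 0, 0, 0.6, 1], [0, 0, 0, 0, 0, 0.6, 1], [0, 0, 0, 0, 0, 0.6, 1], [0, 0, 0, 0, 0, 0.6, 1], [0, 0, 0, 0, 0, 0.4, 1], [0, 0, 0, 0, 0, 0, 1]],
  ],
)

```text
time: 25.85
tool_pos: [0.6194, 0.1377, 0.1029]
tool_rot: [0.001, 0.603, 0.798, -0.001]
contact_force: [-2.1, -3.5, 6.8]
gripper_width: 0.156
grasp_force: 60.0
```

```bash
python3 -c "
from h import *
togo([.6190,.1388,.1035],103.4)"
```

```text
t 25.85 pos [0.6194 0.1377 0.1029] psi 105.82 z [ 0.001 -0.002 -1.   ] w 0.156 F [-2.1 -3.5  6.8] M [-0.6   0.32  0.28] g 60.0
shift units total [ 0.009 -0.001 -0.005] turn wz total 0.281
rotvec units [0.002 0.015 0.281]
```

Emit:
move_arm(
  plan=[
    [[0, 0, 0, 0, 0, 0.12, 1], [0, 0, 0, 0, 0, 0.12, 1], [0, 0, 0, 0, 0, 0.12, 1], [0, 0, 0, 0, 0, 0.12, 1], [0, 0, 0, 0, 0, 0.12, 1], [0, 0, 0, 0, 0, 0, 1], [0, 0, 0, 0, 0, 0, 1], [0, 0, 0, 0, 0, 0, 1], [0, 0, 0, 0, 0, 0, 1], [0, 0, 0, 0, 0, 0, 1]],
  ],
)

```text
time: 27.1
tool_pos: [0.6194, 0.1377, 0.1029]
tool_rot: [0.001, 0.637, 0.771, -0.001]
contact_force: [-1.7, -3.3, 6.8]
gripper_width: 0.155
grasp_force: 63.0
```

```bash
python3 -c "
from h import *
togo([.6190,.1388,.1035],103.4)"
```

```text
t 27.1 pos [0.6194 0.1377 0.1029] psi 100.84 z [ 0.001 -0.003 -1.   ] w 0.155 F [-1.7 -3.3  6.8] M [-0.64  0.29  1.12] g 63.0
shift units total [ 0.009 -0.001 -0.005] turn wz total -0.298
rotvec units [ 0.003  0.02  -0.298]
```

The torque jumped to 1.1 N m, so the turn is at its stop. One look before handing in.

```bash
python3 -c "
from h import *
s=grab('side');cv2.imwrite('pics/c7.png',cv2.resize(s['img'][160:270,190:310],None,fx=5,fy=5,interpolation=2))
togo([.6190,.1388,.1035],103.4)"
```

```text
t 27.15 pos [0.6194 0.1377 0.1029] psi 100.83 z [ 0.001 -0.003 -1.   ] w 0.152 F [-1.5 -4.3  6.2] M [-0.67  0.34  1.16] g 63.0
shift units total [ 0.01  -0.001 -0.005] turn wz total -0.299
rotvec units [ 0.003  0.02  -0.299]
```

View pics/c7.png

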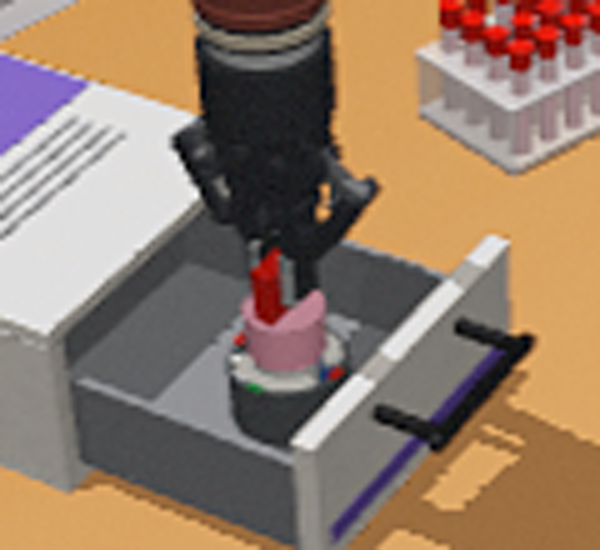

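The tab points at the green mark (side ~(240,238)) and the body sits down on the lip. The measured sideways force could have nudged the drawer inward, so I check that it is still fully open.

Run:
```python
from h import *
e=np.array([.9728,.2317])
for n,old in(('top',(.5313,.1175)),('side',(.5328,.1199))):
    f=grab(n); P=cloud(f); m=(abs(P[...,2]-.106)<.006)&(np.linalg.norm(P[...,:2]-[.535,.117],axis=-1)<.14)
    q=P[m][:,:2]; r=cv2.minAreaRect(q.astype(np.float32)); print(n,m.sum(),r,np.median(q@e).round(4),'old ctr',np.dot(old,e).round(4))
# side handle bar: compare to before (raw6.png was before insertion)
a=cv2.imread('pics/raw6.png'); b=f['img']
box=np.s_[205:265,245:310]
g=lambda i:np.float32(cv2.cvtColor(i,cv2.COLOR_BGR2GRAY)[box])
A=np.ascontiguousarray(g(a)[:, 15:]);B=np.ascontiguousarray(g(b)[:,15:]); print('shift px before->now',cv2.phaseCorrelate(A,B), np.abs(A-B).mean())
V=np.array(f['view'])
pr=lambda x:(lambda c:(f['f']*c[:2]/c[2]))(V[:3,:3]@x+V[:3,3])
h=np.array([.489,.1065,.085]); print('px per mm in',pr(h+np.array([*e*.001,0]))-pr(h))
```

```text
top 97 ((0.5723263025283813, 0.06226254254579544), (0.12012915313243866, 0.07518619298934937), 29.71296501159668) 0.5537 old ctr 0.5441
side 316 ((0.5723468661308289, 0.12998445332050323), (0.09740794450044632, 0.2144293636083603), 12.98293399810791) 0.547 old ctr 0.5461
shift px before->now ((-0.18313558889921566, 0.21894059009634503), 0.9137815249760946) 5.048
px per mm in [-0.30991363 -0.11130847]
```

Drawer unmoved within 0.3 mm. A small nudge outward takes away the inward side load.

Emit:
move_arm(
  plan=[
    [[0, -0.005, 0, 0, 0, 0, 1], [0, -0.005, 0.004, 0, 0, 0, 1], [0, -0.005, 0, 0, 0, 0, 1], [0, 0, 0, 0, 0, 0, 1], [0, 0, 0, 0, 0, 0, 1], [0, 0, 0, 0, 0, 0, 1], [0, 0, 0, 0, 0, 0, 1], [0, 0, 0, 0, 0, 0, 1], [0, 0, 0, 0, 0, 0, 1], [0, 0, 0, 0, 0, 0, 1]],
  ],
)

```text
time: 28.5
tool_pos: [0.6187, 0.1377, 0.1029]
tool_rot: [0.002, 0.638, 0.77, 0.001]
contact_force: [3.0, -3.3, 4.7]
gripper_width: 0.153
grasp_force: 63.2
```

```bash
python3 -c "
from h import *
togo([.6190,.1388,.1035],103.4)"
```

```text
t 28.5 pos [0.6187 0.1377 0.1029] psi 100.72 z [ 0.004 -0.002 -1.   ] w 0.153 F [ 3.  -3.3  4.7] M [-0.74 -0.6   1.17] g 63.2
shift units total [ 0.008  0.004 -0.005] turn wz total -0.312
rotvec units [ 0.025  0.017 -0.312]
```

```bash
python3 -c "
from plant import manip
print(manip.job_done())"
```

```text
the job is handed in; nothing more can be done
None
```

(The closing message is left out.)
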